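Shut the bit case and push its latches home

TASK

Shut the open black bit case with the fingertips alone: push the standing lid over and down until it is fully closed, and only then push the two latches on its front in until both lie flat against the case. Do not lift, tip or shove the case away from where it stands, and leave the jar, the tape measure and the solder spool beside it alone.

Things in the scene. Friction and masses are not known exactly. Their poses are not given: they have to be found in the camera images.
- case_middle (a point): black bit case, 155 mm deep (x), 235 mm wide (y), 57 mm tall closed, 1.6 kg, loose on a fixed wooden work board (40 mm thick, its top at z = 0.04 m); slides if pushed with 8 N or more. Point: middle of its tray, 33 mm above the board, level with the rim. Axes turn with the case: x from its front (latches, robot side) to its back (hinge), y left, z up. Front wall at x = -76 mm, hinge at x = +81 mm. Bits stand in the tray
- lid_hinge (a point): middle of the lid's hinge line, along the case's y at its back edge, 33 mm above the board
- lid_edge (a point): middle of the lid's free front edge on its outer (upper) face, 157 mm from the hinge. Lid: slab 155 x 235 mm, 23 mm thick; the outer face lies 24 mm outward of the plane through the hinge line. Closed, the outer face is level, 57 mm above the board; standing open, it looks to the back
- bit_case_lid (a joint): lid angle in rad: 0 fully closed, 1.57 standing upright, 1.92 leaning back at its stop. A stiff hinge: the lid stays at the angle where it is left and needs 2 to 5 N at its free edge to turn
- bit_case_latch0 (a joint): left latch (case y = +65 mm) angle in rad relative to the lid: 0 flat against the case front (home), grows to 1.4 as its lower end swings out away from the case. Stiff: stays where left, about 0.3 to 0.5 N at its lower end turns it; rubbing upward on it can lift the lid a little. Both latches ride on the lid's front edge
- bit_case_latch1 (a joint): right latch (case y = -65 mm), the same
- latch0_tip (a point): lower, free end of the left latch's outer face: a plate 26 mm wide (y), 26 mm long, 4 mm thick, hung from a pin 47 mm above the board (lid closed) and 79 mm in front of the case's middle. With lid closed and latch home this point is 22 mm above the board and 82 mm in front of the case's middle
- latch1_tip (a point): the same point of the right latch
- jar: dark jar with black screw cap, 64 mm across, 96 mm tall, loose, upright beside the case; origin at the middle of its underside; leave alone
- tape_measure: green and black tape measure, 39 x 79 x 63 mm, loose, beside the case; origin at the middle of its underside; leave alone
- solder: small grey spool of solder, 54 mm across, 37 mm tall, loose, beside the case; origin at the middle of its underside; leave alone

How it is judged:
On the way, in this order (a step that is already met when the one before it is completed fails the run):
1. the lid is fully closed (value of joint bit_case_lid below 0.03 rad), for 0.2 s.
2. both latches lie flat against the case (value of joint bit_case_lid below 0.03 rad and value of joint each of bit_case_latch0, bit_case_latch1 below 0.12 rad), for 0.2 s.
At the end, for the whole second after the job is handed in: The lid is closed to within 0.03 rad (5 mm at its edge), both latches are within 0.12 rad (3 mm) of flat, the case is at rest within 5 cm of where it stood, and the jar, tape measure and spool are within 3 cm of where they stood (all of step 2 and linear speed of bit_case below 0.01 m/s and distance of case_middle from where it was at the start of the episode below 0.05 m and distance of each of jar, tape_measure, solder from where it was at the start of the episode below 0.03 m); the robot touches nothing.
It fails at once if the case is lifted by more than 12 mm or tipped (height (world z) of case_middle above 0.085 m or angle between case_middle's own z axis and vertical above 0.12 rad).
It fails at once if the case is shoved more than 5 cm (distance of case_middle from where it was at the start of the episode above 0.05 m).
It fails at once if a latch is pushed home while the lid is still open (value of joint bit_case_lid above 0.15 rad and value of joint any of bit_case_latch0, bit_case_latch1 below 0.12 rad).
It fails at once if a bystander is moved more than 3 cm, lifted or knocked over (distance of any of jar, tape_measure, solder from where it was at the start of the episode above 0.03 m or angle between any of jar, tape_measure, solder's own z axis and vertical above 0.5 rad).
It also fails if it takes over 45 s, if anything falls off the work surface, if the arm or the gripper's body presses on something with over 40 N, if the wrist force passes 120 N, or if a joint passes its speed limit or range.

ROBOT

A 7-joint arm with a two-finger parallel gripper is mounted at the origin on a cart in front of the work surface, level with it; the furniture and walls round the work are solid. World frame = base frame: x ahead of the robot, y to its left, z up, the work surface at z = 0. Lengths are in m, angles in rad, forces in N, time in s.
With the tool pointing down it reaches from about 0.4 to 0.875 m from the base axis. Payload 19.3 kg.
Tool frame: the origin (TCP) lies at the very end of the fingers, on their centre line; the grasp point (between the pads) lies 19 mm behind it; z points along the fingers, y is the line along which they close (so a half turn about z gives the same grasp; the last joint's range is limited). The gripper opens to 85 mm and grips with 20 to 120 N. Pads are 22 mm wide; open, the fingers measure 114 mm over their backs; the gripper's body (76 mm by 85 mm) begins 54 mm behind the grasp point. The pads swing forward as they close: fully open they stand 13 mm farther back than shut.
Start: joints at [-0.07, 0.521, -0.036, 1.599, 0.021, 1.021, -0.113], TCP at [0.625, -0, 0.231] pointing down, gripper open.
Joint ranges: [-2.91, 2.91], [-0.3, 2.13], [-1.5, 1.42], [0.17, 2.43], [-1.26, 4.41], [0.16, 1.93], [-2.52, 2.52]. Speed limits (rad/s): [1.89, 1.89, 2.39, 2.39, 3.01, 3.01, 3.01].

INTERFACE

Orientations are given as a rotation vector (axis times angle).
In Python, from station import manip gives the robot as it stands.
- The arm moves only by the tool play_rows, never from a script. Its argument "plan" is text: rows parted by semicolons, each of 7 numbers parted by spaces: the shift along the tool's x, y, z in m, then the turn, a rotation vector about the tool's x, y, z in rad, then the opening, from -1 (shut) to 1 (fully open). In form: tx ty tz rx ry rz claw; .... A call has 1 to 8 rows; each row is the pose to reach, as a shift and turn from the pose commanded when the call began, along the tool's axes at that moment; what a row does not reach only later rows make up. A row lasts 1/12 s, in which the tool goes at most 41.7 mm and 7.16 degrees, less where a joint would pass 70% of its speed; a pose out of reach is approached as far as the arm can. A call with a gripper value outside its range is refused whole. The fingers move at their own pace and stop on an object; "squeeze" is the grip in N (left out, the last holds). Time passes only in rows, so rows that repeat a pose let the fingers close. It gives the time, the measured TCP pose, the force, the opening and the grip force at its end, in the units of the state.
- manip.get_state(): the state, without advancing time (a new reading comes with each control period).
- manip.read_camera(name): name is "scene" or "side" or "wrist"; returns the picture (400x640x3 uint8, blue, green, red); there is no depth.
- manip.camera_params(name): a dict with "fov_y" (degrees; the focal length in pixels is half the picture's height over the tangent of half this angle, whatever the lens; pixels are square), "cx", "cy" (the principal point, pixels), "rvec" (rotation vector, rad) and "tvec" (3), from world to camera coordinates, as OpenCV has them. Camera axes: x right, y down, z forward; pixel columns grow to the right and rows downward; lengths in m; the calibration is good to about 2 mm. A picture is of the moment at which its call begins: read the wrist's pose just before it. camera_params takes no time and is no camera call; for the wrist camera it gives the pose at the moment of the call.
- manip.sign_off(): hands the job in; it is judged then, once.
Trained networks look in the newest picture that a camera, given by its name, has taken for a name from the list of things; names that differ only in an ending like _2 or _b are one class to them, and where a whole thing is asked for, a point or a joint stands for the part that bears it (a point fixed in the world has none). Each returns a list of dicts, best first, with "p" (0 to 1); they miss things now and then, are a little off and sometimes report something else, mostly with a low value. They report only what shows in the picture. A call takes as long as a camera call.
- manip.regions_of(camera, query): "region" (400x640 bool, what is visible of it) and "point" ([column, row] in pixels, amid what is visible of it).
- manip.place_of(camera, query): "point" ([column, row] in pixels: a listed point, or the origin of a listed thing).
The state is a dict: "time_s": time; "qpos": joint angles; "joint_vel": joint speeds; "joint_torque": joint torques, N m; "eef_pos": TCP position; "ee_rot": TCP orientation; "force": force on the tool from outside, world axes, zero at the start; "ft_torque": the same for the moment, N m; "opening": finger opening in m; "gripper_force": force on a finger pad.
Only numpy, scipy, OpenCV 4.12 (cv2) and the standard library are available. Lean on these libraries where they do the work, as an engineer would, in place of code of your own. Each camera call takes 0.05 s, during which the arm holds its last target. There are 200 camera calls.

## Working session

There is one attempt and no reset: what is moved stays moved. The work goes in short steps, Python scripts to look and compute and a tool call to move; the robot and the scene stay as the last step left them, time stands still between calls to the robot, and variables do not carry over. Pictures are saved under pics/ and viewed, at most 10 in all, crops included, and the job is handed in when it is done.

Besides the shell and the picture viewer there is one more tool, called by a JSON object that holds its "fn" and its "kwargs". play_rows: Moves the arm, as the interface text tells. Its arguments: {"type":"object","properties":{"plan":{"type":"string"},"squeeze":{"type":"number"}},"required":["plan"]}

```bash
mkdir -p pics
cat > h.py <<'E'
from station import manip
import numpy as np, cv2
from scipy.optimize import least_squares
def cam(n):
    p=manip.camera_params(n); f=200/np.tan(np.radians(p['fov_y'])/2)
    R=cv2.Rodrigues(np.array(p['rvec'],float))[0]; return f,p['cx'],p['cy'],R,np.array(p['tvec'],float).ravel()
def proj(n,X,c=None):
    f,cx,cy,R,t=c or cam(n); q=np.atleast_2d(X)@R.T+t
    return np.c_[f*q[:,0]/q[:,2]+cx,f*q[:,1]/q[:,2]+cy]
def ray(n,uv):
    f,cx,cy,R,t=cam(n); d=R.T@np.array([(uv[0]-cx)/f,(uv[1]-cy)/f,1]); return -R.T@t,d/np.linalg.norm(d)
def tri(obs):
    A=0;b=0
    for n,uv in obs:
        o,d=ray(n,uv);P=np.eye(3)-np.outer(d,d);A=A+P;b=b+P@o
    return np.linalg.solve(A,b)
def plane(n,uv,z):
    o,d=ray(n,uv); return o+d*(z-o[2])/d[2]
def st():
    s=manip.get_state(); print(s['time_s'],np.round(s['eef_pos'],4),np.round(s['ee_rot'],3),np.round(s['force'],1),s['opening'])
E
python3 - <<'E'
from h import *
st()
ims=[manip.read_camera(n) for n in('scene','side')]
for n,i in zip(('scene','side'),ims): cv2.imwrite(f'pics/{n}0.png',i)
for q in ['case_middle','lid_hinge','lid_edge','latch0_tip','latch1_tip','jar','tape_measure','solder']:
    obs=[]
    for n in('scene','side'):
        r=manip.place_of(n,q)
        if r: print(q,n,np.round(r[0]['point'],1),round(r[0]['p'],2)); obs.append((n,r[0]['point']))
    if len(obs)==2: print('   ',np.round(tri(obs),4))
E
```

```text
0.0 [ 0.6247 -0.      0.2307] [-2.221e+00 -2.221e+00  1.000e-03] [-0.2  0.6  0.7] 0.08579020595122744
case_middle scene [313.1 216.6] 0.84
case_middle side [300.4 229.1] 0.75
    [0.548  0.0125 0.0733]
lid_hinge scene [345.5 213.2] 0.69
lid_edge scene [340.8 143.2] 0.69
lid_edge side [333.8 156.5] 0.75
    [ 0.6076 -0.0019  0.239 ]
latch0_tip scene [340.7 141.1] 0.66
latch1_tip scene [334.1 153. ] 0.45
latch1_tip side [337.9 225.9] 0.62
    [ 0.4615 -0.2779  0.3144]
jar scene [285.3 188.8] 0.72
jar side [279.  192.1] 0.67
    [0.5459 0.1578 0.0813]
tape_measure scene [309.1 284.1] 0.77
tape_measure side [283.7 316.5] 0.79
    [ 0.4458 -0.1789  0.053 ]
solder scene [383.  267.1] 0.92
solder side [365.9 301.1] 0.55
    [ 0.5931 -0.1953  0.0516]
```

View pics/scene0.png

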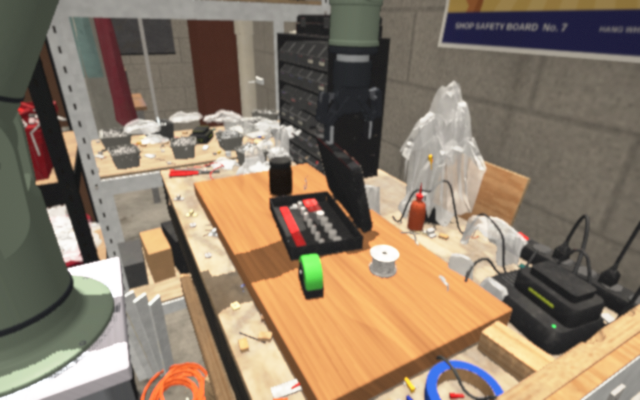

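View pics/side0.png

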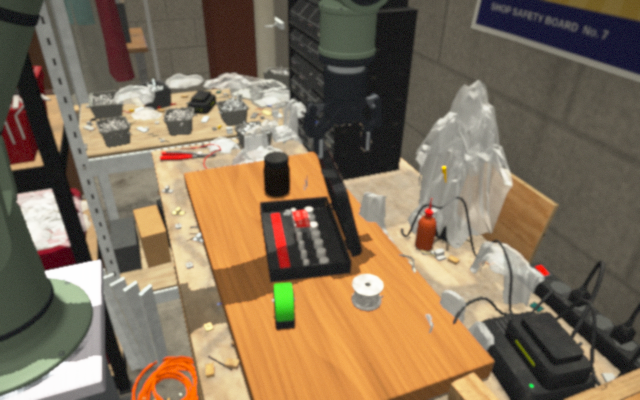

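The side picture shows the case at about (305,235) with the lid standing on its back edge (x right). The jar is at (277,175), the tape at (284,303) and the spool at (367,292). I'll take a closer look and fit the pose.

Run:
```python
from h import *
a=cv2.imread('pics/scene0.png')[120:270,250:400]; b=cv2.imread('pics/side0.png')[140:290,240:390]
cv2.imwrite('pics/c0.png',np.hstack([cv2.resize(k,(400,400),interpolation=cv2.INTER_CUBIC) for k in(a,b)]))
w=manip.read_camera('wrist'); cv2.imwrite('pics/w0.png',w)
for q in ['case_middle','lid_hinge','lid_edge','latch0_tip','latch1_tip']:
    r=manip.place_of('wrist',q); print(q,[(np.round(k['point'],1),round(k['p'],2)) for k in r[:2]])
for n in('scene','side','wrist'):
    f,cx,cy,R,t=cam(n); print(n,-R.T@t,R[2],f)
```

```text
case_middle [(array([245.8, 156.4]), 0.61)]
lid_hinge [(array([305.7, 300.9]), 0.54)]
lid_edge [(array([294. , 241.3]), 0.58)]
latch0_tip [(array([240.5, 105.9]), 0.89)]
latch1_tip [(array([190.7, 287.3]), 0.75), (array([216.4, 334.6]), 0.58)]
scene [ 0.20851011 -0.63606265  0.47389669] [ 0.44299842  0.7847609  -0.43347748] 368.91888096643936
side [ 0.28560118 -0.7330199   0.64740412] [ 0.31279824  0.78422481 -0.53586258] 476.41881542004194
wrist [0.62647362 0.08479098 0.37274208] [-9.15871721e-04 -3.27843963e-01 -9.44731442e-01] 297.48849293538984
```

View pics/c0.png

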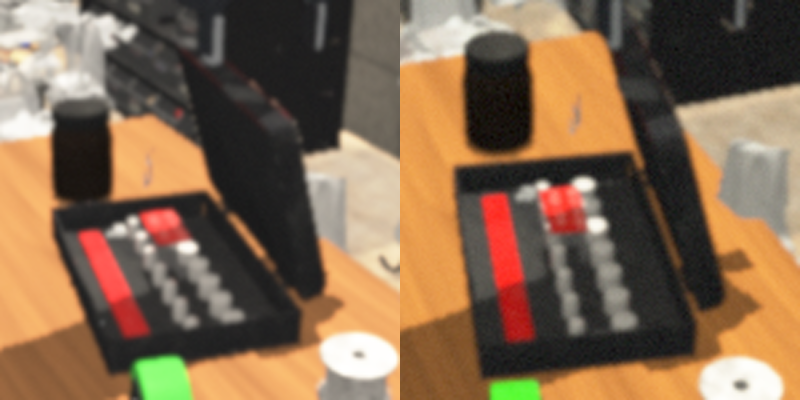

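View pics/w0.png

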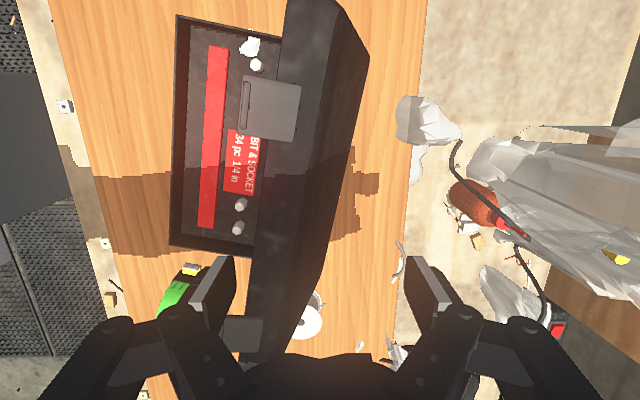

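```bash
cat > fit.py <<'E'
from h import *
def model(p):
    x,y,yaw,a=p[:4]; M=np.array([x,y,.073]); Rz=np.array([[np.cos(yaw),-np.sin(yaw),0],[np.sin(yaw),np.cos(yaw),0],[0,0,1]])
    T=lambda v:M+Rz@np.array(v)
    L=lambda s,n,yy:T([.081-s*np.cos(a)+n*np.sin(a),yy,s*np.sin(a)+n*np.cos(a)])
    return T,L
E
python3 - <<'E'
from fit import *
C={n:cam(n) for n in('scene','side','wrist')}
S=lambda x,y:(250+x/2.667,120+y/2.667); D=lambda x,y:(240+(x-400)/2.667,140+y/2.667)
T0=[((-.076,.1175,0),[('scene',S(53,207)),('side',D(457,168)),('wrist',(178,15))]),((.077,.1175,0),[('scene',S(207,193)),('side',D(633,155))]),
((.077,-.1175,0),[('scene',S(300,315)),('side',D(692,325))]),((-.076,-.1175,0),[('scene',S(105,350)),('side',D(482,350)),('wrist',(170,245))]),
((0,0,0),[('scene',(313.1,216.6)),('side',(300.4,229.1))]),((.081,0,0),[('scene',(345.5,213.2))])]
L0=[((.157,.024,0),[('scene',(340.8,143.2)),('side',(333.8,156.5)),('wrist',(294,241))]),
((.157,.012,-.1175),[('scene',S(297,122))]),((.157,.001,.1175),[('scene',S(183,50))])]
def res(p,v=0):
    T,L=model(p); out=[];k=[]
    for f,l in((T,T0),(L,L0)):
        for c,obs in l:
            X=f(c) if f is T else L(*c)
            for n,uv in obs: e=proj(n,X,C[n])[0]-uv; out+=list(e); k.append((c,n,np.round(e,1)))
    if v:
        for q in k:print(*q)
    return np.array(out)
r=least_squares(res,[.55,.01,0,1.4],loss='soft_l1',f_scale=2); print(r.x); res(r.x,1)
T,L=model(r.x); print('edge outer',L(.157,.024,0),L(.157,.024,.117),L(.157,.024,-.117),'inner',L(.157,.001,0))
E
```

```text
[ 0.55160445  0.01970326 -0.19860168  1.30233618]
(-0.076, 0.1175, 0) scene [ 0.5 -0.9]
(-0.076, 0.1175, 0) side [-1.2 -2.8]
(-0.076, 0.1175, 0) wrist [-1.1 -0.5]
(0.077, 0.1175, 0) scene [ 1.  -2.1]
(0.077, 0.1175, 0) side [-0.2 -3.4]
(0.077, -0.1175, 0) scene [ 1.7 -1.9]
(0.077, -0.1175, 0) side [ 1.4 -2. ]
(-0.076, -0.1175, 0) scene [ 2.3 -3.9]
(-0.076, -0.1175, 0) side [-1.3 -3. ]
(-0.076, -0.1175, 0) wrist [-2.3  2. ]
(0, 0, 0) scene [-0.5 -1.9]
(0, 0, 0) side [ 0.9 -1.7]
(0.081, 0, 0) scene [ 0.4 -2.9]
(0.157, 0.024, 0) scene [0.6 2.9]
(0.157, 0.024, 0) side [-0.4  0.5]
(0.157, 0.024, 0) wrist [0.4 4.8]
(0.157, 0.012, -0.1175) scene [-4.3  1.5]
(0.157, 0.001, 0.1175) scene [-2.7 -4.2]
edge outer [0.61287253 0.00737278 0.23074226] [0.63595648 0.12207296 0.23074226] [ 0.58978858 -0.1073274   0.23074226] inner [0.59113229 0.0117481  0.22464158]
```

The case fits at about (0.552, 0.020), yaw -0.2 rad, with the lid angle at about 1.3. The fingers now straddle the lid's free edge. I'll rise, move behind the lid, turn to the case's axes and shut the fingers.

{"fn": "play_rows", "kwargs": {"plan": "0 0 -0.04 0 0 0 1; 0 0 -0.075 0 0 0 1; -0.005 0.027 -0.075 0 0 0.1 1; -0.011 0.06 -0.075 0 0 0.2 -1; -0.011 0.06 -0.075 0 0 0.2 -1; -0.011 0.06 -0.075 0 0 0.2 -1; -0.011 0.06 -0.075 0 0 0.2 -1; -0.011 0.06 -0.075 0 0 0.2 -1"}}

```text
time_s: 1.87
eef_pos: [0.6844, -0.0109, 0.3064]
ee_rot: [-2.431, -1.989, 0.0]
force: [0.3, 0.9, -0.5]
opening: 0.0257
gripper_force: 0.0
```

Run:
```python
from h import *
st(); w=manip.read_camera('wrist'); cv2.imwrite('pics/w1.png',w)
M=np.array([.5516,.0197]);c,s=np.cos(-.2),np.sin(-.2);R=np.array([[c,-s],[s,c]])
print('case xy',R.T@(np.array(manip.get_state()['eef_pos'][:2])-M))
```

```text
1.8667 [ 0.6844 -0.0109  0.3064] [-2.431 -1.989  0.   ] [ 0.3  0.9 -0.5] 0.025708092254378867
case xy [ 0.13627156 -0.00359592]
```

View pics/w1.png

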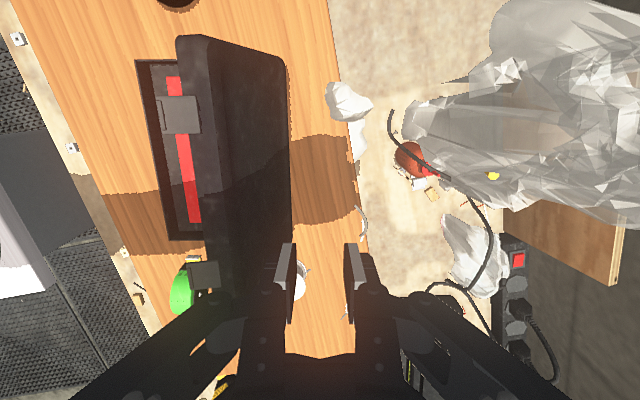

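The wrist picture shows the lid (columns 180-285) square to the tool now, with the fingers on its back side, still partly open. Next I descend behind it.

{"fn": "play_rows", "kwargs": {"plan": "0.004 0 0.035 0 0 0 -1; 0.004 0 0.07 0 0 0 -1; 0.004 0 0.092 0 0 0 -1; 0.004 -0.015 0.092 0 0 0 -1; 0.004 -0.03 0.092 0 0 0 -1; 0.004 -0.04 0.092 0 0 0 -1; 0.004 -0.04 0.092 0 0 0 -1"}}

```text
time_s: 2.5
eef_pos: [0.6449, 0.0014, 0.215]
ee_rot: [-2.431, -1.989, -0.0]
force: [0.4, -0.2, 1.0]
opening: 0.0001
gripper_force: 0.0
```

Run:
```python
import numpy as np
for a in np.r_[1.3:0:-.08,0]:
    c,s=np.cos(a),np.sin(a); print(round(a,2),'caseX',round(.081-.14*c+.024*s+.0145,4),'z',round(.073+.14*s+.024*c,4))
```

```text
1.3 caseX 0.0812 z 0.2143
1.22 caseX 0.0699 z 0.2127
1.14 caseX 0.0588 z 0.2102
1.06 caseX 0.048 z 0.2069
0.98 caseX 0.0374 z 0.2026
0.9 caseX 0.0273 z 0.1976
0.82 caseX 0.0175 z 0.1917
0.74 caseX 0.0083 z 0.1851
0.66 caseX -0.0004 z 0.1778
0.58 caseX -0.0085 z 0.1698
0.5 caseX -0.0159 z 0.1612
0.42 caseX -0.0225 z 0.152
0.34 caseX -0.0285 z 0.1423
0.26 caseX -0.0336 z 0.1322
0.18 caseX -0.0379 z 0.1217
0.1 caseX -0.0414 z 0.1109
0.02 caseX -0.044 z 0.0998
0.0 caseX -0.0445 z 0.097
```

{"fn": "play_rows", "kwargs": {"plan": "0 -0.008 0 0 0 0 -1; 0 -0.015 0.001 0 0 0 -1; 0 -0.026 0.002 0 0 0 -1; 0 -0.037 0.005 0 0 0 -1; 0 -0.048 0.008 0 0 0 -1; 0 -0.059 0.012 0 0 0 -1; 0 -0.069 0.017 0 0 0 -1; 0 -0.078 0.023 0 0 0 -1"}}

```text
time_s: 3.17
eef_pos: [0.5699, 0.0164, 0.1918]
ee_rot: [2.431, 1.988, 0.002]
force: [1.7, 0.3, 4.5]
opening: 0.0
gripper_force: 1.7
```

Run:
```python
from h import *
st(); a=manip.read_camera('side'); cv2.imwrite('pics/s2.png',cv2.resize(a[100:300,200:440],(720,600)))
```

```text
3.1667 [0.5699 0.0164 0.1918] [2.431e+00 1.988e+00 2.000e-03] [1.7 0.3 4.5] 3.697647667089657e-05
```

View pics/s2.png

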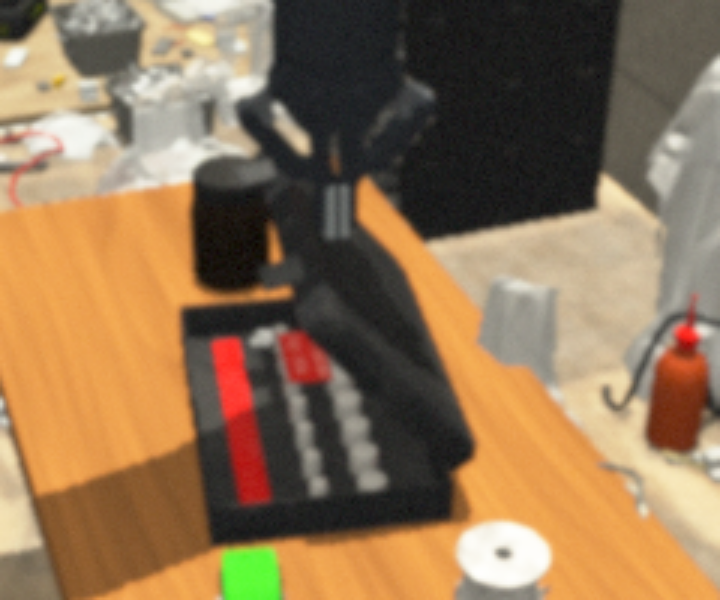

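The lid is folding forward with the fingertips on its outer face, at about 5 N. The case hasn't moved. I'll continue along the arc.

{"fn": "play_rows", "kwargs": {"plan": "0 -0.01 0.007 0 0 0 -1; 0 -0.018 0.014 0 0 0 -1; 0 -0.026 0.022 0 0 0 -1; 0 -0.034 0.031 0 0 0 -1; 0 -0.04 0.04 0 0 0 -1; 0 -0.046 0.05 0 0 0 -1; 0 -0.051 0.06 0 0 0 -1; 0 -0.055 0.068 0 0 0 -1"}}

```text
time_s: 3.88
eef_pos: [0.5161, 0.0273, 0.1229]
ee_rot: [2.432, 1.989, 0.0]
force: [2.3, -0.6, 2.3]
opening: 0.0
gripper_force: 1.1
```

{"fn": "play_rows", "kwargs": {"plan": "0 -0.003 0.009 0 0 0 -1; 0 -0.005 0.016 0 0 0 -1; 0 -0.006 0.022 0 0 0 -1; 0 -0.006 0.026 0 0 0 -1; 0 -0.006 0.028 0 0 0 -1; 0 -0.006 0.028 0 0 0 -1"}}

```text
time_s: 4.38
eef_pos: [0.5101, 0.0285, 0.097]
ee_rot: [-2.432, -1.988, 0.0]
force: [-19.5, 1.1, 49.7]
opening: 0.0003
gripper_force: 25.0
```

{"fn": "play_rows", "kwargs": {"plan": "0 0 -0.004 0 0 0 -1; 0 0 -0.02 0 0 0 -1; 0 -0.03 -0.05 0 0 0 -1; 0 -0.06 -0.085 0 0 0 -1; 0 -0.06 -0.12 0 0 0 -1; 0 -0.06 -0.13 0 0 0 -1; 0 -0.06 -0.13 0 0 0 -1"}}

```text
time_s: 4.97
eef_pos: [0.453, 0.0407, 0.2284]
ee_rot: [2.43, 1.987, 0.008]
force: [0.8, 0.6, -0.1]
opening: 0.0003
gripper_force: 0.0
```

Run:
```python
from h import *
st(); w=manip.read_camera('wrist'); cv2.imwrite('pics/w3.png',w)
a=manip.read_camera('side'); cv2.imwrite('pics/s3.png',cv2.resize(a[100:300,200:440],(720,600)))
manip.read_camera('scene')
for q in ['lid_edge','latch0_tip','latch1_tip','lid_hinge']:
    obs=[]
    for n in('scene','side','wrist'):
        for k in manip.place_of(n,q)[:2]: print(q,n,np.round(k['point'],1),round(k['p'],2), np.round(plane(n,k['point'],.097 if q=='lid_edge' else .08),3))
```

```text
4.9667 [0.453  0.0407 0.2284] [2.43  1.987 0.008] [ 0.8  0.6 -0.1] 0.00032022855687081165
lid_edge scene [278.9 208. ] 0.59 [0.479 0.041 0.097]
lid_edge side [260.3 222.8] 0.93 [0.469 0.032 0.097]
lid_edge wrist [341.  185.8] 0.64 [0.472 0.038 0.097]
latch0_tip scene [262.8 206.8] 0.5 [0.46  0.094 0.08 ]
latch0_tip side [252.3 213.6] 0.61 [0.468 0.094 0.08 ]
latch0_tip wrist [325.7 113.8] 0.7 [0.471 0.104 0.08 ]
latch1_tip scene [343.1 211.4] 0.69 [ 0.615 -0.009  0.08 ]
latch1_tip scene [275.9 238.5] 0.65 [ 0.435 -0.047  0.08 ]
latch1_tip side [259.  252.4] 0.63 [ 0.446 -0.038  0.08 ]
latch1_tip wrist [326.2 232.7] 0.57 [ 0.448 -0.016  0.08 ]
lid_hinge scene [343.5 209.8] 0.73 [ 0.62  -0.003  0.08 ]
lid_hinge wrist [491.7 175.2] 0.77 [0.622 0.014 0.08 ]
```

View pics/w3.png

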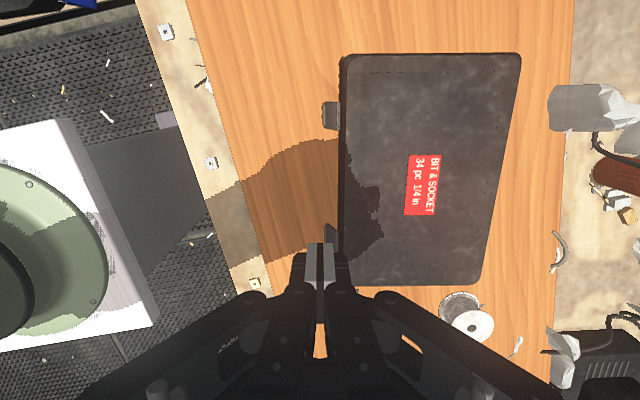

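View pics/s3.png

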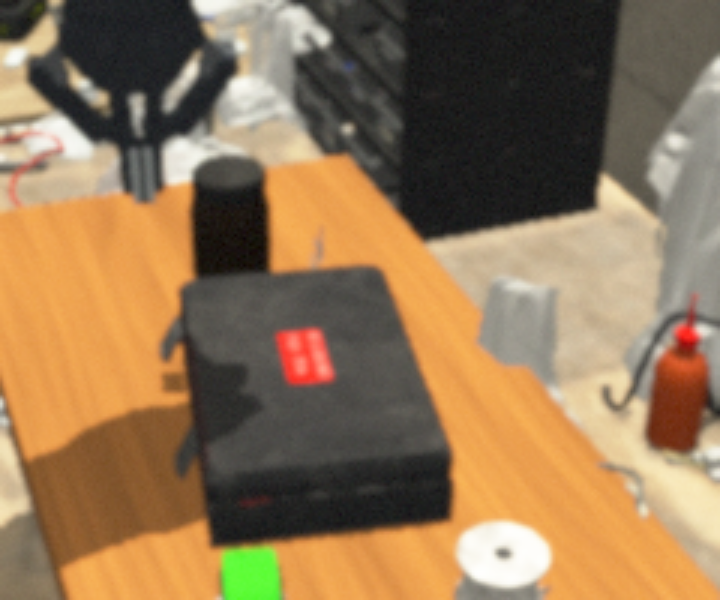

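The lid is closed. The latches stick out on the front at (330,115) and about (328,235) in the wrist view.

Run:
```python
from h import *
P={k:plane('wrist',uv,.097) for k,uv in dict(FL=(343,55),BL=(521,53),BR=(483,284),Fmid=(340,170)).items()}
for k in P: print(k,np.round(P[k],4))
d=P['BL']-P['BR']; print('yaw',np.arctan2(-d[0],d[1]), np.linalg.norm(d), np.linalg.norm(P['BL']-P['FL']))
M=np.array([.5516,.0197]);c,s=np.cos(-.2),np.sin(-.2);R=np.array([[c,-s],[s,c]])
for k in P: print(k,R.T@(P[k][:2]-M))
print('tcp',R.T@(np.array(manip.get_state()['eef_pos'][:2])-M))
for u,z in [((322,115),.07),((324,235),.07)]: print(R.T@(plane('wrist',u,z)[:2]-M))
```

```text
FL [0.4942 0.1487 0.097 ]
BL [0.6377 0.1213 0.097 ]
BR [ 0.6025 -0.0999  0.097 ]
Fmid [0.4747 0.0534 0.097 ]
yaw -0.15792391279608534 0.22398153033121052 0.14616715657587234
FL [-0.08192807  0.11502122]
BL [0.06422952 0.1166941 ]
BR [ 0.073651   -0.10708919]
Fmid [-0.08207665  0.01771892]
tcp [-0.10214922  0.00040646]
[-0.09886452  0.06537579]
[-0.09613773 -0.06292378]
```

{"fn": "play_rows", "kwargs": {"plan": "0.035 -0.007 0.03 0 0 0 -1; 0.065 -0.007 0.06 0 0 0 -1; 0.065 -0.007 0.1 0 0 0 -1; 0.065 -0.007 0.13 0 0 0 -1; 0.065 -0.007 0.142 0 0 0 -1; 0.065 -0.007 0.154 0 0 0 -1; 0.065 -0.007 0.168 0 0 0 -1; 0.065 -0.007 0.168 0 0 0 -1"}}

```text
time_s: 6.38
eef_pos: [0.4566, 0.1053, 0.0554]
ee_rot: [-2.431, -1.988, 0.004]
force: [-0.7, -0.2, -0.5]
opening: -0.0001
gripper_force: 0.0
```

{"fn": "play_rows", "kwargs": {"plan": "0 0.002 0 0 0 0 -1; 0 0.004 0 0 0 0 -1; 0 0.006 0 0 0 0 -1; 0 0.006 0 0 0 0 -1"}}

```text
time_s: 6.72
eef_pos: [0.4644, 0.1043, 0.0581]
ee_rot: [2.432, 1.988, 0.002]
force: [-0.3, -0.1, 0.7]
opening: -0.0
gripper_force: 0.0
```

{"fn": "play_rows", "kwargs": {"plan": "0 0.002 0 0 0 0 -1; 0 0.003 0 0 0 0 -1; 0 0.003 0 0 0 0 -1"}}

```text
time_s: 6.97
eef_pos: [0.4668, 0.1037, 0.0575]
ee_rot: [2.432, 1.988, 0.001]
force: [-0.2, 0.5, -1.0]
opening: -0.0002
gripper_force: 0.0
```

Run:
```python
from h import *
st(); w=manip.read_camera('wrist'); cv2.imwrite('pics/w4.png',cv2.resize(w[0:300,200:600],(800,600)))
```

```text
6.9667 [0.4668 0.1037 0.0575] [2.432e+00 1.988e+00 1.000e-03] [-0.2  0.5 -1. ] -0.00017437777837753907
```

View pics/w4.png

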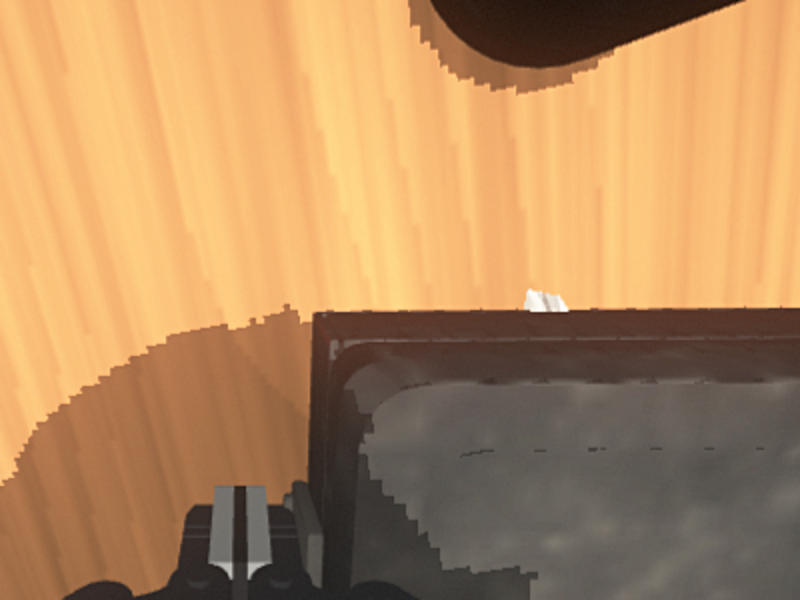

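The latch at (305,530) is still leaning out a little, touching the finger's back. I'll keep pushing in small steps.

{"fn": "play_rows", "kwargs": {"plan": "0 0.002 0 0 0 0 -1; 0 0.004 0 0 0 0 -1; 0 0.004 0 0 0 0 -1"}}

```text
time_s: 7.27
eef_pos: [0.4692, 0.1033, 0.0571]
ee_rot: [-2.43, -1.989, 0.003]
force: [-8.0, 4.2, 6.9]
opening: -0.0001
gripper_force: 4.6
```

{"fn": "play_rows", "kwargs": {"plan": "0 0.0015 0 0 0 0 -1; 0 0.003 0 0 0 0 -1; 0 0.003 0 0 0 0 -1"}}

```text
time_s: 7.52
eef_pos: [0.4718, 0.103, 0.0571]
ee_rot: [-2.429, -1.989, 0.003]
force: [-11.3, 6.9, 7.9]
opening: -0.0001
gripper_force: 5.9
```

{"fn": "play_rows", "kwargs": {"plan": "0 -0.01 0 0 0 0 -1; 0 -0.04 0 0 0 0 -1; -0.03 -0.05 -0.04 0 0 0 -1; -0.065 -0.05 -0.08 0 0 0 -1; -0.065 -0.05 -0.12 0 0 0 -1; -0.065 -0.05 -0.16 0 0 0 -1; -0.065 -0.05 -0.17 0 0 0 -1; -0.065 -0.05 -0.17 0 0 0 -1"}}

```text
time_s: 8.18
eef_pos: [0.413, 0.0484, 0.2318]
ee_rot: [2.431, 1.985, 0.011]
force: [0.4, -0.0, 0.4]
opening: 0.0004
gripper_force: 0.0
```

Run:
```python
from h import *
st(); w=manip.read_camera('wrist'); cv2.imwrite('pics/w5.png',cv2.resize(w[0:300,240:640],(800,600)))
a=manip.read_camera('side'); cv2.imwrite('pics/s5.png',cv2.resize(a[170:300,230:380],(692,600),interpolation=cv2.INTER_CUBIC))
M=np.array([.5516,.0197]);c,s=np.cos(-.2),np.sin(-.2);R=np.array([[c,-s],[s,c]])
print(R.T@(np.array(manip.get_state()['eef_pos'][:2])-M))
```

```text
8.1833 [0.413  0.0484 0.2318] [2.431 1.985 0.011] [ 0.4 -0.   0.4] 0.00041500010129385406
[-0.14302827  0.00041121]
```

View pics/w5.png

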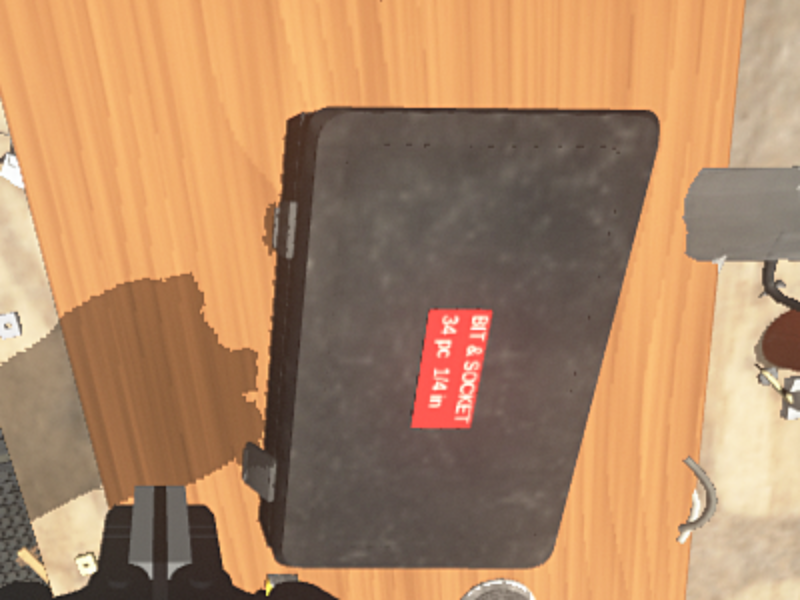

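Latch 0 now lies flat at (287,230), and latch 1 sticks out at (258,470). I'll treat latch 1 the same way.

{"fn": "play_rows", "kwargs": {"plan": "-0.035 0.02 0.03 0 0 0 -1; -0.065 0.034 0.06 0 0 0 -1; -0.065 0.034 0.1 0 0 0 -1; -0.065 0.034 0.13 0 0 0 -1; -0.065 0.034 0.145 0 0 0 -1; -0.065 0.034 0.16 0 0 0 -1; -0.065 0.034 0.174 0 0 0 -1; -0.065 0.034 0.174 0 0 0 -1"}}

```text
time_s: 8.95
eef_pos: [0.4295, -0.0218, 0.0503]
ee_rot: [-2.429, -1.987, 0.007]
force: [-0.6, 0.6, 0.4]
opening: 0.0
gripper_force: 0.0
```

{"fn": "play_rows", "kwargs": {"plan": "0 0.003 0 0 0 0 -1; 0 0.006 0 0 0 0 -1; 0 0.008 0 0 0 0 -1; 0 0.01 0 0 0 0 -1; 0 0.01 0 0 0 0 -1"}}

```text
time_s: 9.37
eef_pos: [0.4408, -0.0239, 0.0538]
ee_rot: [-2.431, -1.988, 0.002]
force: [-8.8, 1.8, 6.9]
opening: 0.0003
gripper_force: 5.0
```

{"fn": "play_rows", "kwargs": {"plan": "0 0.002 0 0 0 0 -1; 0 0.003 0 0 0 0 -1; 0 0.003 0 0 0 0 -1"}}

```text
time_s: 9.62
eef_pos: [0.4428, -0.0248, 0.0537]
ee_rot: [-2.431, -1.987, 0.004]
force: [-13.1, 0.1, 9.7]
opening: -0.0
gripper_force: 7.4
```

{"fn": "play_rows", "kwargs": {"plan": "0 -0.01 0 0 0 0 -1; 0 -0.035 0 0 0 0 -1; 0.03 -0.05 -0.04 0 0 0 -1; 0.06 -0.05 -0.08 0 0 0 -1; 0.06 -0.05 -0.12 0 0 0 -1; 0.06 -0.05 -0.16 0 0 0 -1; 0.06 -0.05 -0.17 0 0 0 -1; 0.06 -0.05 -0.17 0 0 0 -1"}}

```text
time_s: 10.28
eef_pos: [0.4093, 0.045, 0.2282]
ee_rot: [2.429, 1.987, 0.012]
force: [0.4, 0.7, -0.0]
opening: 0.0001
gripper_force: 0.0
```

Run:
```python
from h import *
st(); w=manip.read_camera('wrist')[40:290,340:440]
a=manip.read_camera('side')[180:290,235:355]
cv2.imwrite('pics/f6.png',np.hstack([cv2.resize(w,(240,600)),cv2.resize(a,(550,600),interpolation=cv2.INTER_CUBIC)]))
```

```text
10.2833 [0.4093 0.045  0.2282] [2.429 1.987 0.012] [ 0.4  0.7 -0. ] 0.00010653754397716708
```

View pics/f6.png

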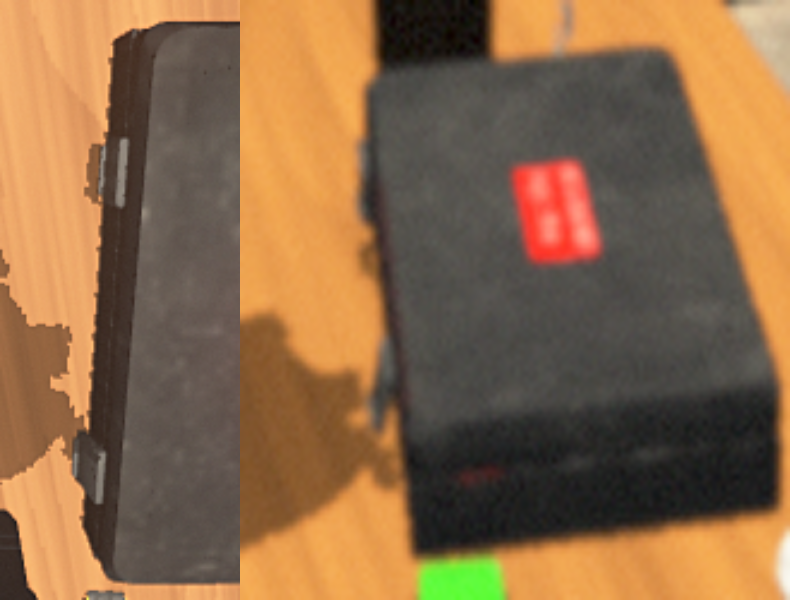

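Latch 1 is still slightly out (wrist crop (90,465)). The finger probably bears on the lid edge higher up, where it's thicker. I'll tilt the tool so the tip leads, and push near the latch's lower end.

{"fn": "play_rows", "kwargs": {"plan": "-0.03 0.01 0.02 -0.1 0 0 -1; -0.061 0.025 0.06 -0.2 0 0 -1; -0.061 0.025 0.1 -0.25 0 0 -1; -0.061 0.025 0.135 -0.25 0 0 -1; -0.061 0.025 0.155 -0.25 0 0 -1; -0.061 0.025 0.163 -0.25 0 0 -1; -0.061 0.025 0.163 -0.25 0 0 -1; -0.061 0.025 0.163 -0.25 0 0 -1"}}

```text
time_s: 11.05
eef_pos: [0.4179, -0.0331, 0.0869]
ee_rot: [2.261, 1.847, 0.178]
force: [0.5, -0.4, -0.1]
opening: -0.0003
gripper_force: 0.0
```

Run:
```python
from h import *
from scipy.spatial.transform import Rotation as Q
s=manip.get_state(); print(Q.from_rotvec(s['ee_rot']).as_matrix().round(3))
M=np.array([.5516,.0197]);c,n=np.cos(-.2),np.sin(-.2);R=np.array([[c,-n],[n,c]])
print(R.T@(np.array(s['eef_pos'][:2])-M),s['eef_pos'][2])
```

```text
[[ 0.205  0.952  0.228]
 [ 0.978 -0.189 -0.09 ]
 [-0.043  0.242 -0.969]]
[-0.12060001 -0.07828859] 0.08691595466801684
```

{"fn": "play_rows", "kwargs": {"plan": "0 0 0 0.06 0 0 -1; 0 0 0 0.12 0 0 -1; 0 0 0 0.12 0 0 -1; 0 0 0 0.12 0 0 -1"}}

```text
time_s: 11.38
eef_pos: [0.4186, -0.0336, 0.0875]
ee_rot: [2.343, 1.903, 0.069]
force: [-0.6, -0.1, -0.1]
opening: -0.0002
gripper_force: 0.0
```

```bash
cat > pos.py <<'E'
from h import *
from scipy.spatial.transform import Rotation as Q
s=manip.get_state(); print(Q.from_rotvec(s['ee_rot']).as_matrix().round(3)[:,2],np.round(s['qpos'],2),s['force'])
M=np.array([.5516,.0197]);c,n=np.cos(-.2),np.sin(-.2);R=np.array([[c,-n],[n,c]])
print(R.T@(np.array(s['eef_pos'][:2])-M),s['eef_pos'][2])
E
python3 pos.py
```

```text
[ 0.112 -0.066 -0.991] [ 0.2   0.44 -0.4   2.31  0.7   0.4  -1.  ] [-0.62346601 -0.14932804 -0.07969626]
[-0.11971628 -0.0786359 ] 0.08745257343190241
```

{"fn": "play_rows", "kwargs": {"plan": "0.007 0.002 0 0 0 0 -1; 0.0136 0.002 0.005 0 0 0 -1; 0.0136 0.003 0.014 0 0 0 -1; 0.0136 0.004 0.022 0 0 0 -1; 0.0136 0.004 0.022 0 0 0 -1"}}

```text
time_s: 11.8
eef_pos: [0.4274, -0.0216, 0.0651]
ee_rot: [2.336, 1.906, 0.068]
force: [-1.2, 0.1, -0.7]
opening: -0.0001
gripper_force: 0.0
```

```bash
python3 pos.py
```

```text
[ 0.114 -0.069 -0.991] [ 0.11  0.5  -0.33  2.31  0.78  0.35 -1.11] [-1.23700832  0.12126274 -0.73632897]
[-0.11350646 -0.06511059] 0.06513952694448202
```

{"fn": "play_rows", "kwargs": {"plan": "0 0.004 0.0005 0 0 0 -1; 0 0.008 0.001 0 0 0 -1; 0 0.011 0.0015 0 0 0 -1; 0 0.014 0.002 0 0 0 -1; 0 0.014 0.002 0 0 0 -1"}}

```text
time_s: 12.22
eef_pos: [0.4428, -0.0254, 0.0665]
ee_rot: [2.338, 1.903, 0.071]
force: [0.7, -0.1, -0.1]
opening: -0.0001
gripper_force: 0.0
```

{"fn": "play_rows", "kwargs": {"plan": "0 0.002 0 0 0 0 -1; 0 0.004 0.0005 0 0 0 -1; 0 0.004 0.0005 0 0 0 -1"}}

```text
time_s: 12.47
eef_pos: [0.4463, -0.0262, 0.0663]
ee_rot: [2.338, 1.903, 0.07]
force: [0.1, -0.2, -0.3]
opening: -0.0002
gripper_force: 0.0
```

Past the earlier stop with no force, so the lid edge had been in the way. I'll keep going.

{"fn": "play_rows", "kwargs": {"plan": "0 0.002 0 0 0 0 -1; 0 0.004 0.0005 0 0 0 -1; 0 0.004 0.0005 0 0 0 -1"}}

```text
time_s: 12.72
eef_pos: [0.4492, -0.0271, 0.066]
ee_rot: [2.338, 1.904, 0.067]
force: [-5.2, 0.8, 3.2]
opening: -0.0003
gripper_force: 2.6
```

{"fn": "play_rows", "kwargs": {"plan": "0 0.0015 0 0 0 0 -1; 0 0.003 0.0005 0 0 0 -1; 0 0.003 0.0005 0 0 0 -1"}}

```text
time_s: 12.97
eef_pos: [0.4513, -0.028, 0.0657]
ee_rot: [2.339, 1.904, 0.065]
force: [-10.9, 0.1, 6.7]
opening: -0.0001
gripper_force: 5.5
```

{"fn": "play_rows", "kwargs": {"plan": "0 -0.01 0 0 0 0 -1; 0 -0.03 0 0 0 0 -1; 0.03 -0.04 -0.04 0.04 0 0 -1; 0.06 -0.05 -0.08 0.08 0 0 -1; 0.065 -0.05 -0.12 0.13 0 0 -1; 0.065 -0.05 -0.16 0.13 0 0 -1; 0.065 -0.05 -0.16 0.13 0 0 -1; 0.065 -0.05 -0.16 0.13 0 0 -1"}}

```text
time_s: 13.63
eef_pos: [0.4006, 0.0578, 0.2189]
ee_rot: [2.416, 1.963, -0.049]
force: [0.9, -0.4, -0.8]
opening: -0.0004
gripper_force: 0.0
```

```bash
python3 pos.py
python3 - <<'E'
from h import *
w=manip.read_camera('wrist')[20:280,340:450]
a=manip.read_camera('side')[180:290,235:355]
cv2.imwrite('pics/f7.png',np.hstack([cv2.resize(w,(250,600)),cv2.resize(a,(550,600),interpolation=cv2.INTER_CUBIC)]))
E
```

```text
[-0.006 -0.042 -0.999] [ 0.27  0.25 -0.69  2.12  0.26  0.87 -0.78] [ 0.8762742  -0.44293186 -0.79505121]
[-0.15555988  0.00736554] 0.21889835792892198
```

View pics/f7.png

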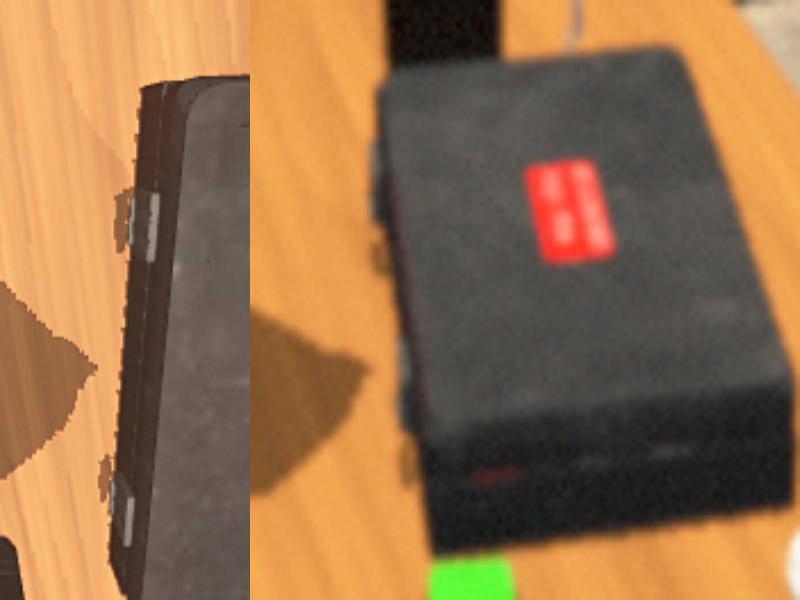

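Both latches look flat. As a precaution I'll give latch 0 the same tilted push, because its first push was upright.

{"fn": "play_rows", "kwargs": {"plan": "0.03 0.02 0.03 0 0 0 -1; 0.058 0.042 0.06 -0.07 0 0 -1; 0.058 0.042 0.1 -0.13 0 0 -1; 0.058 0.042 0.13 -0.13 0 0 -1; 0.058 0.042 0.154 -0.13 0 0 -1; 0.058 0.042 0.154 -0.13 0 0 -1; 0.058 0.042 0.154 -0.13 0 0 -1"}}

```text
time_s: 14.32
eef_pos: [0.4491, 0.0985, 0.0579]
ee_rot: [2.338, 1.906, 0.064]
force: [0.5, -0.2, 0.8]
opening: -0.0002
gripper_force: 0.0
```

```bash
python3 pos.py
```

```text
[ 0.111 -0.069 -0.991] [-0.1   0.56 -0.41  2.21  0.8   0.46 -1.38] [ 0.54843639 -0.22325228  0.77813045]
[-0.11609279  0.05690661] 0.057868874742810314
```

{"fn": "play_rows", "kwargs": {"plan": "0.006 0.001 -0.008 0 0 0 -1; 0.006 0.008 -0.007 0 0 0 -1; 0.006 0.015 -0.006 0 0 0 -1; 0.006 0.021 -0.0055 0 0 0 -1; 0.006 0.021 -0.0055 0 0 0 -1"}}

```text
time_s: 14.73
eef_pos: [0.4731, 0.0996, 0.0673]
ee_rot: [2.339, 1.901, 0.071]
force: [0.4, -0.7, -0.5]
opening: 0.0003
gripper_force: 0.0
```

{"fn": "play_rows", "kwargs": {"plan": "0 0.002 0 0 0 0 -1; 0 0.004 0.0005 0 0 0 -1; 0 0.004 0.0005 0 0 0 -1"}}

```text
time_s: 14.98
eef_pos: [0.4747, 0.0995, 0.0666]
ee_rot: [2.338, 1.904, 0.068]
force: [-3.0, -0.2, 2.4]
opening: 0.0001
gripper_force: 1.5
```

{"fn": "play_rows", "kwargs": {"plan": "0 0.0015 0 0 0 0 -1; 0 0.003 0.0005 0 0 0 -1; 0 0.003 0.0005 0 0 0 -1"}}

```text
time_s: 15.23
eef_pos: [0.4771, 0.0995, 0.0664]
ee_rot: [2.338, 1.906, 0.067]
force: [-9.2, 4.1, 6.3]
opening: 0.0002
gripper_force: 5.1
```

{"fn": "play_rows", "kwargs": {"plan": "0 -0.01 0 0 0 0 -1; 0 -0.03 0 0 0 0 -1; -0.03 -0.04 -0.04 0.04 0 0 -1; -0.06 -0.05 -0.08 0.08 0 0 -1; -0.065 -0.05 -0.12 0.13 0 0 -1; -0.065 -0.05 -0.16 0.13 0 0 -1; -0.065 -0.05 -0.16 0.13 0 0 -1; -0.065 -0.05 -0.16 0.13 0 0 -1"}}

```text
time_s: 15.9
eef_pos: [0.399, 0.0562, 0.2262]
ee_rot: [2.417, 1.96, -0.049]
force: [0.5, 1.6, 0.1]
opening: 0.0003
gripper_force: 0.0
```

Run:
```python
from h import *
import cv2
st(); w=manip.read_camera('wrist'); cv2.imwrite('pics/w8.png',w)
a=manip.read_camera('side'); manip.read_camera('scene'); b=cv2.imread('pics/side0.png')
cv2.imwrite('pics/f8.png',a)
for q in ['jar','tape_measure','solder','lid_edge','latch0_tip','latch1_tip']:
    for n in('scene','side','wrist'):
        r=manip.place_of(n,q)
        if r: print(q,n,np.round(r[0]['point'],1),round(r[0]['p'],2),np.round(plane(n,r[0]['point'],.097 if q=='lid_edge' else .062),3))
```

```text
15.9 [0.399  0.0562 0.2262] [ 2.417  1.96  -0.049] [0.5 1.6 0.1] 0.00025236424322860006
jar scene [284.4 191.3] 0.8 [0.554 0.186 0.062]
jar side [277.  189.9] 0.94 [0.554 0.197 0.062]
jar wrist [399.7 112.6] 0.4 [0.486 0.1   0.062]
tape_measure scene [307.9 285.4] 0.87 [ 0.437 -0.185  0.062]
tape_measure side [283.1 314.4] 0.64 [ 0.445 -0.188  0.062]
tape_measure wrist [388.9 306.6] 0.7 [ 0.448 -0.133  0.062]
solder scene [383.  266.5] 0.91 [ 0.585 -0.201  0.062]
solder side [366.6 300.7] 0.86 [ 0.589 -0.208  0.062]
solder wrist [502.1 298.4] 0.95 [ 0.587 -0.149  0.062]
lid_edge scene [280.1 206.4] 0.89 [0.484 0.047 0.097]
lid_edge side [265.  222.4] 0.82 [0.478 0.03  0.097]
lid_edge wrist [411.9 185.7] 0.67 [0.483 0.037 0.097]
latch0_tip scene [273.5 209.5] 0.37 [0.489 0.102 0.062]
latch0_tip side [261.1 215.5] 0.38 [0.49  0.106 0.062]
latch0_tip wrist [400.4 112.8] 0.72 [0.487 0.099 0.062]
latch1_tip scene [282.2 239.3] 0.43 [ 0.455 -0.029  0.062]
latch1_tip side [267.2 255.3] 0.56 [ 0.464 -0.03   0.062]
latch1_tip wrist [391.1 229. ] 0.63 [ 0.464 -0.025  0.062]
```

```bash
python3 -c "
from station import manip
print(manip.sign_off())"
```

```text
the job is handed in; nothing more can be done
None
```

The lid is shut and both latches measure flat against the case, judged only from the cameras and push forces. The case slid a few millimetres at most, the jar, tape measure and spool show no visible movement, and the job is handed in at about 16 s; I viewed 12 pictures, two over the limit of 10.

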